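Set the number wheel and stamp a tag

ROBOT

A 6-joint arm with a two-finger parallel gripper is mounted at the origin on the work surface. World frame = base frame: x ahead of the robot, y to its left, z up, the work surface at z = 0. Lengths are in m, angles in degrees, forces in N, time in s.
With the tool pointing down it reaches from about 0.275 to 0.825 m from the base axis. Payload 4.9 kg.
Tool frame: the origin (TCP) lies between the finger pads; the fingertips stand 11 mm ahead of it and the grasp point (between the pads) lies 8 mm behind it; x points along the fingers, z is the direction in which the jaws open and shut, and the axes are right-handed (so a half turn about x gives the same grasp; the last joint's range is limited). The gripper opens to 85 mm and grips with 20 to 120 N. Pads are 22 mm wide; open, the fingers measure 114 mm over their backs; the gripper's body (76 mm by 85 mm) begins 54 mm behind the grasp point. The pads swing forward as they close: fully open they stand 13 mm farther back than shut.
Start: joints at [65.821, 18.69, -11.035, 60.275, 0, 82.311], TCP at [0.156, 0.527, 0.242] pointing down, gripper open.
Joint ranges: [-152.03, 152.03], [-55.5, 102.48], [-74.3, 77.21], [-110.64, 120.58], [-84.22, 78.4], [-180, 180]. Speed limits (degrees/s): [147.25, 147.25, 180, 180, 180, 180].

INTERFACE

Orientations are given as a 3x3 rotation matrix whose columns are the frame's x, y, z axes.
In Python, from rig import * gives the robot as it stands. The module is installed in compiled form; this text tells all that it offers.
- The arm moves only by the tool play_rows, never from a script. Its argument "series" is text: rows parted by semicolons, each of 4 numbers parted by spaces: the shift along the tool's x, y, z in units of 40 mm (1.0 is 40 mm), then the turn about the tool's x in units of 8 degrees (1.0 is 8 degrees). In form: tx ty tz spin; .... A call has 1 to 5 rows; each row is the pose to reach, as a shift and turn from the pose measured when the call began, along the tool's axes at that moment; what a row does not reach only later rows make up. A row lasts 1/8 s, in which the tool goes at most 62.5 mm and 10.7 degrees, less where a joint would pass 70% of its speed; a pose out of reach is approached as far as the arm can. A call with a gripper value outside its range is refused whole. "hand" is the finger opening in mm, from 0 to 85.4, set as the call begins (left out, the last holds). The fingers move at their own pace and stop on an object; "force" is the grip in N (left out, the last holds). Time passes only in rows, so rows that repeat a pose let the fingers close. It gives the time, the measured TCP pose, the force and the opening at its end, in the units of the state.
- state(): the state, without advancing time (a new reading comes with each control period).
- snapshot(name): name is "side" or "top"; returns the picture (420x560x3 uint8, blue, green, red); there is no depth.
- camera_model(name): a dict with "fx", "fy", "cx", "cy" (pixels), "k1" (the pictures are not rectified: a ray, as slopes to the right and down, at radius r is drawn at 1 + k1 r^2 times it, then the intrinsics apply), "xyz" and "rotation" of the camera in the world. Camera axes: x right, y down, z forward; pixel columns grow to the right and rows downward; lengths in m; the calibration is good to about 2 mm. A picture is of the moment at which its call begins. camera_model takes no time and is no camera call.
- finish_job(): hands the job in, once; it reports no verdict.
The state is a dict: "time": time; "qpos": joint angles; "qd": joint speeds; "effort": joint torques, N m; "position": TCP position; "tcp_rot": TCP orientation; "force": force on the tool from outside, world axes, zero at the start; "wrist_torque": the same for the moment, N m; "opening": finger opening in m.
Only numpy, scipy, OpenCV 4.12 (cv2) and the standard library are available. Lean on these libraries where they do the work, as an engineer would, in place of code of your own. Each camera call takes 0.05 s, during which the arm holds its last target.

TASK

Stamp the brass tag with a 4 on the jeweller's number press: turn the number wheel by its ribbed thumb ring, pressing on it no harder than a light thumb would, until the 4 sits squarely in the window, and push the tag carriage fully home against its stop. Only then press the stamping lever all the way down and let it spring back up. Leave the wheel on 4 and the carriage home, and do not disturb the cup, the jar or the graver.

Things in the scene. Friction and masses are not known exactly. Their poses are not given: they have to be found in the camera images.
- press: Number press: teal-green base plate 260 x 165 x 18 mm (x -150 to 110, y -110 to 55 mm), fixed. Origin on the bench under the wheel's axle; x from the operator's (near) side to the rear, y along the axle towards the thumb ring, z up. It carries the tag carriage (y -15 mm) and the stamping lever (y -85 mm).
- wheel_stand: Two guide rods at the press's y -52 mm, fixed to the base, with the wheel head clamped on them; same origin and axes as the press. The head was last set for other work, 0 to 15 mm above its lowest; this is not measured, and all heights of head, ring and window are given for the lowest. A hood 119 mm high covers the drum (y -46 to 2 mm); a cheek 90 mm high stands at y 39 to 47 mm.
- wheel_top (a point): Top of the number wheel's ribbed black rubber thumb ring, mid-width (press y 20, z 125 mm), with the head at its lowest; the true top is 0 to 15 mm higher, and worn 1.2 mm up or down as it turns: feel for it. Ring 100 mm across, 30 mm wide, 6 mm above the hood. A click takes about 3 N along the ring: pressed with 4 N a finger slips, 7 to 10 N is right, over 20 N on wheel or head harms it.
- window (a point): Brass-framed window, 22 x 28 mm, on top of the hood, 35 mm beside the middle of the ring (given for the head at its lowest). In it a black numeral 15 mm high on an ivory drum, upright for an operator on the near (-x) side.
- number_dial (a joint): Turn of the wheel in rad, endless both ways; one number is 0.6283. The window shows N at N x 0.6283, give or take whole turns of 6.2832 (4 at 2.513, 8.796 ...). It grows, and the numbers count up (9 then 0), when the ring's top is rubbed towards press +x. A sprung plunger clicks at each number: let go short of the half-way crest it falls back, past it, on to the next. Starts at 6 to 9 or 0 to 2.
- carriage_post (a point): Upright post at the near end of the tag carriage, 14 mm across (brass collar 15), from 31 to 61 mm above the bench. The point lies on its axis, half-way up. The carriage is a steel slide 34 mm wide with the brass tag clipped on it.
- carriage (a joint): Travel of the tag carriage in m towards press +x: 0 out, 0.045 home against a solid stop under the wheel; starts at 0 to 0.018. Pushed by its post it drags with about 3 N and stays where it is left. Push until the stop is felt.
- lever_grip (a point): Top of the black grip (22 mm thick, 62 mm long, lying nearly along press x) of the stamping lever, 22 mm from the grip's near end; moves with the lever.
- lever (a joint): Swing of the stamping lever in rad: 0 up at rest, 0.35 right down at its stop. It drives the anvil up under the tag. It pivots at press x 70, y -85, z 85 mm; the grip point starts some 123 mm above the bench, 150 mm from the pivot, and comes down about 52 mm, pressed from above. A spring returns it: about 5 N at the grip to start, 10 N at the bottom.
- red_cup: Red plastic tumbler, 72 mm across and 105 mm tall, loose; a bystander. Origin at the centre of its underside.
- pill_jar: Small white jar with a white cap, 40 mm across and 62 mm tall, loose; a bystander. Origin at the centre of its underside.
- graver: Engraver's tool lying on the bench: black handle 22 mm thick and square steel blade, 130 mm long in all, loose; a bystander. Origin near its middle on the bench, x along the blade.

How it is judged:
By the outcome, as a careful person would: the job done as asked, in the order asked, and still so for the second after the job is handed in, with the robot touching nothing.
It also fails if it takes over 72 s, if anything falls off the work surface, if the arm or the gripper's body presses on something with over 40 N, if the wrist force passes 120 N, or if a joint passes its speed limit or range.

## Working session

There is one attempt and no reset: what is moved stays moved. The work goes in short steps, Python scripts to look and compute and a tool call to move; the robot and the scene stay as the last step left them, time stands still between calls to the robot, and variables do not carry over. Pictures are saved under pics/ and viewed, and the job is handed in when it is done.

Besides the shell and the picture viewer there is one more tool, called after "Emit:" by a JSON object that holds its "name" and its "arguments". play_rows: Moves the arm, as the interface text tells. Its arguments: {"type":"object","properties":{"series":{"type":"string"},"hand":{"type":"number"},"force":{"type":"number"}},"required":["series"]}

```bash
mkdir -p pics; ls
python3 - <<'E'
from rig import *
import cv2
s=state(); print(s)
for n in ("side","top"):
    c=camera_model(n); print(n,c)
    cv2.imwrite(f"pics/{n}0.png",snapshot(n))
E
```

```text
pics
{'time': 0.0, 'qpos': array([ 6.58224610e+01,  1.87322312e+01, -1.10932320e+01,  6.02767881e+01,
        3.49130291e-04,  8.23103400e+01]), 'qd': array([-0.04434703, -0.03310847,  0.00949097,  0.02716558,  0.02588748,
       -0.12632181]), 'effort': array([-8.22660277e-04, -4.43403769e+01,  2.62440437e+01,  1.54876703e-02,
       -2.66476827e-04,  5.67347172e-06]), 'position': array([0.15584561, 0.52684313, 0.24149323]), 'tcp_rot': array([[-7.36478709e-04, -9.58879705e-01,  2.83811853e-01],
       [-1.62558120e-03,  2.83812703e-01,  9.58878359e-01],
       [-9.99998408e-01,  2.44834282e-04, -1.76775884e-03]]), 'force': array([-0.02020332,  0.53778292,  0.71016611]), 'wrist_torque': array([0.03302781, 0.04776097, 0.04620938]), 'opening': 0.08543258477005125}
side {'fx': 485.2801571219033, 'fy': 485.2801571219033, 'cx': 287.2539273459448, 'cy': 208.92330120593653, 'k1': -0.06455872562698017, 'xyz': array([ 0.32452303, -0.63142903,  0.91920423]), 'rotation': array([[ 0.91042724, -0.30194609,  0.28275573],
       [-0.41366625, -0.66713442,  0.61952554],
       [ 0.00157277, -0.68099943, -0.73228226]])}
top {'fx': 478.84339925232433, 'fy': 478.84339925232433, 'cx': 275.1156602931745, 'cy': 211.61226636408236, 'k1': -0.1722866959176624, 'xyz': array([0.49715746, 0.05108994, 1.18961026]), 'rotation': array([[ 0.00532961, -0.99185987,  0.12722262],
       [-0.9999704 , -0.00599229, -0.00482668],
       [ 0.00554975, -0.12719313, -0.99186244]])}
```

View pics/side0.png

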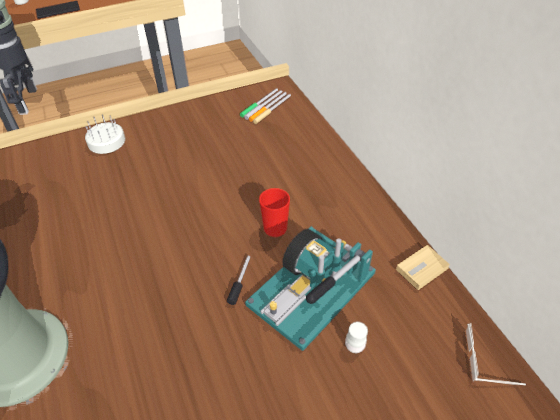

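View pics/top0.png

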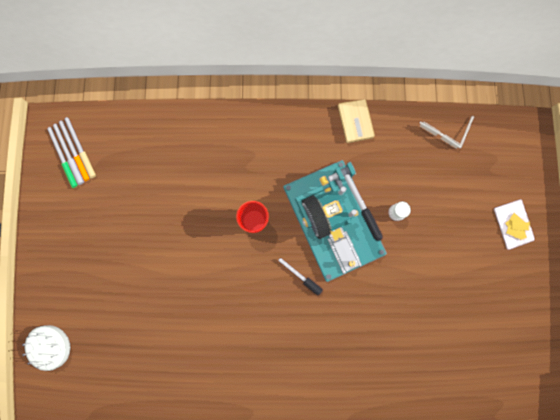

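```bash
cat > h.py <<'E'
from rig import *
import numpy as np, cv2
def ray(n,u,v):
    c=camera_model(n); K=np.array([[c['fx'],0,c['cx']],[0,c['fy'],c['cy']],[0,0,1]])
    xd=np.array([(u-c['cx'])/c['fx'],(v-c['cy'])/c['fy']]); x=xd.copy()
    for _ in range(30): x=xd/(1+c['k1']*(x@x))
    return c['xyz'], c['rotation']@np.array([x[0],x[1],1])
def onz(n,u,v,z):
    o,d=ray(n,u,v); return o+d*(z-o[2])/d[2]
def proj(n,p):
    c=camera_model(n); q=c['rotation'].T@(np.asarray(p)-c['xyz']); x=q[:2]/q[2]; x=x*(1+c['k1']*(x@x))
    return np.array([c['fx']*x[0]+c['cx'],c['fy']*x[1]+c['cy']])
def tri(a,b):
    (o1,d1),(o2,d2)=ray(*a),ray(*b)
    s=np.linalg.lstsq(np.c_[d1,-d2],o2-o1,rcond=None)[0]
    p,q=o1+s[0]*d1,o2+s[1]*d2
    return (p+q)/2,np.linalg.norm(p-q)
def crop(img,u0,v0,w,h,k,f):
    cv2.imwrite(f,cv2.resize(img[v0:v0+h,u0:u0+w],None,fx=k,fy=k,interpolation=cv2.INTER_CUBIC))
E
python3 - <<'E'
from h import *
s=cv2.imread('pics/side0.png');t=cv2.imread('pics/top0.png')
crop(s,225,180,160,170,3.5,'pics/side0c.png'); crop(t,270,150,150,140,4,'pics/top0c.png')
for n,i in (('side',s),('top',t)):
    hsv=cv2.cvtColor(i,cv2.COLOR_BGR2HSV); m=cv2.inRange(hsv,(75,90,40),(100,255,255))
    cs=max(cv2.findContours(m,0,1)[0],key=cv2.contourArea)
    print(n,cv2.contourArea(cs),cv2.approxPolyDP(cv2.convexHull(cs),3,True).reshape(-1,2).tolist(),cv2.minAreaRect(cs))
E
```

```text
side 3654.0 [[371, 251], [373, 273], [303, 349], [246, 305], [283, 267]] ((313.6976013183594, 282.8572082519531), (74.59227752685547, 124.64984893798828), 42.84703826904297)
top 4055.5 [[338, 163], [345, 166], [385, 253], [326, 280], [284, 186]] ((334.0270080566406, 220.15863037109375), (103.92965698242188, 65.24286651611328), 65.2726821899414)
```

View pics/side0c.png

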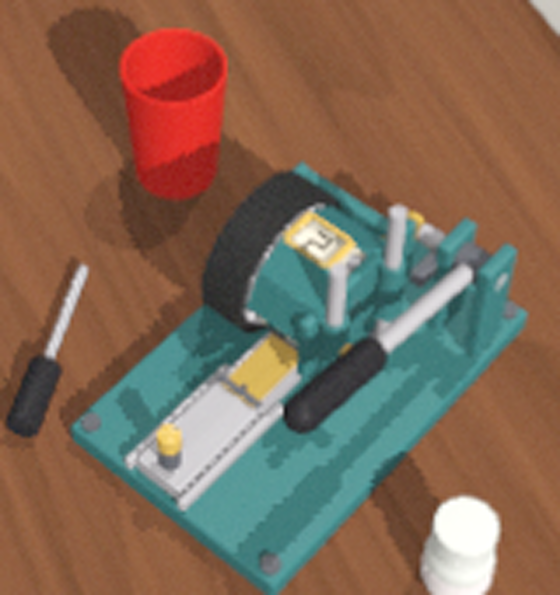

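View pics/top0c.png

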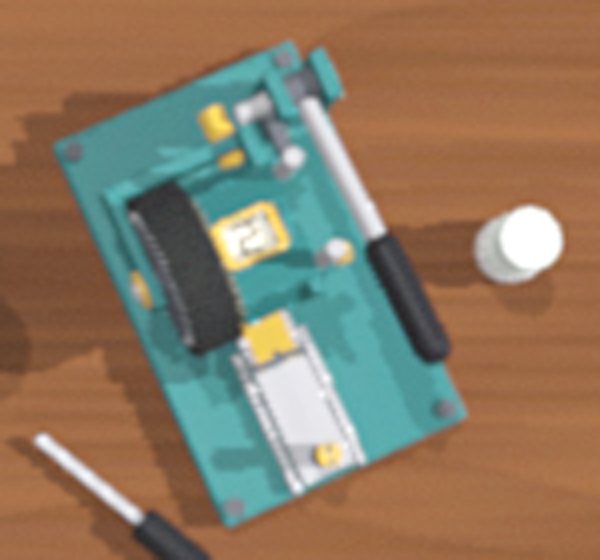

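```bash
cat >> h.py <<'E'
import os,json
if os.path.exists('pose.json'):
    P=json.load(open('pose.json')); O=np.array(P['o']); TH=P['th']
    R=np.array([[np.cos(TH),-np.sin(TH),0],[np.sin(TH),np.cos(TH),0],[0,0,1]])
    def w(p): return R@np.asarray(p,float)+O
    def inv(q): return R.T@(np.asarray(q)-O)
E
python3 - <<'E'
from h import *
top=[(228,525,-.15,.055),(467,415,-.15,-.11),(55,148,.11,.055)]
side=[(72,428,-.15,.055),(272,583,-.15,-.11),(527,312,.11,-.11)]
src=[];dst=[]
for u,v,x,y in top:
    q=onz('top',270+u/4-.4,150+v/4-.4,.018);print('t',q,x,y);src.append((x,y));dst.append(q[:2])
for u,v,x,y in side:
    q=onz('side',225+u/3.5-.4,180+v/3.5-.4,.018);print('s',q,x,y);src.append((x,y));dst.append(q[:2])
src=np.array(src);dst=np.array(dst)
a=src-src.mean(0);b=dst-dst.mean(0)
th=np.arctan2((a[:,0]*b[:,1]-a[:,1]*b[:,0]).sum(),(a*b).sum())
r=np.array([[np.cos(th),-np.sin(th)],[np.sin(th),np.cos(th)]])
o=dst.mean(0)-r@src.mean(0); print(np.degrees(th),o); print((src@r.T+o-dst)*1000)
json.dump({'o':[o[0],o[1],0],'th':th},open('pose.json','w'))
E
python3 - <<'E'
from h import *
t=cv2.imread('pics/top0.png').copy(); s=cv2.imread('pics/side0.png').copy()
# feature checks
sc=lambda u,v:('side',225+u/3.5-.4,180+v/3.5-.4); tc=lambda u,v:('top',270+u/4-.4,150+v/4-.4)
for nm,a,b in [('post top',sc(169,432),tc(328,453)),('rodA',sc(397,213),tc(291,157)),('rodB',sc(345,258),tc(334,248)),('window',sc(321,240),tc(250,237)),('grip near end',sc(300,412),tc(434,345)),('jar cap',sc(466,525),tc(530,237)),('cuprim',sc(174,65),('top',252.5,216))]:
    p,e=tri(a,b); print(nm,p.round(4),'press',inv(p).round(4),'gap',round(e,4))
E
```

```text
t [ 0.47808956 -0.0809795   0.018     ] -0.15 0.055
t [ 0.5451938  -0.22982426  0.018     ] -0.15 -0.11
t [0.71022301 0.02526021 0.018     ] 0.11 0.055
s [ 0.47649259 -0.08090995  0.018     ] -0.15 0.055
s [ 0.54383322 -0.22559411  0.018     ] -0.15 -0.11
s [ 0.77818752 -0.1214775   0.018     ] 0.11 -0.11
24.544447146405272 [ 0.63485697 -0.06759717]
[[-2.52543505  1.10264234]
 [-1.08883598 -0.14308466]
 [ 1.84733381  2.86667372]
 [-0.92846584  1.03309045]
 [ 0.27174233 -4.3732287 ]
 [ 2.42366071 -0.48609314]]
post top [ 0.5202 -0.135   0.0639] press [-0.1323 -0.0136  0.0639] gap 0.0016
rodA [ 0.6816 -0.1024  0.1481] press [ 0.028  -0.0511  0.1481] gap 0.002
rodB [ 0.6322 -0.1249  0.1573] press [-0.0262 -0.0511  0.1573] gap 0.0033
window [ 0.6416 -0.0829  0.1207] press [-0.0002 -0.0167  0.1207] gap 0.0005
grip near end [ 0.5788 -0.1863  0.121 ] press [-0.1003 -0.0847  0.121 ] gap 0.0035
jar cap [ 0.6488 -0.2595  0.063 ] press [-0.067  -0.1804  0.063 ] gap 0.0029
cuprim [0.6247 0.0974 0.1091] press [0.0593 0.1543 0.1091] gap 0.0014
```

```bash
cat >> h.py <<'E'
def win(n,img,f,z=.121):
    # view: rows up = press +x, cols right = press -y
    L=120; pts=[(.024,.014),(.024,-.050),(-.024,.014),(-.024,-.050)]
    uv=np.float32([proj(n,w((x,y,z))) for x,y in pts])
    H=cv2.getPerspectiveTransform(uv,np.float32([(0,0),(512,0),(0,384),(512,384)]))
    cv2.imwrite(f,cv2.warpPerspective(img,H,(512,384),flags=cv2.INTER_CUBIC))
E
python3 - <<'E'
from h import *
a=[]
for n in('side','top'): win(n,cv2.imread(f'pics/{n}0.png'),'x.png'); a.append(cv2.imread('x.png'))
cv2.imwrite('pics/w0.png',cv2.resize(np.hstack(a),None,fx=.75,fy=.75))
E
```

```text
(no output)
```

View pics/w0.png

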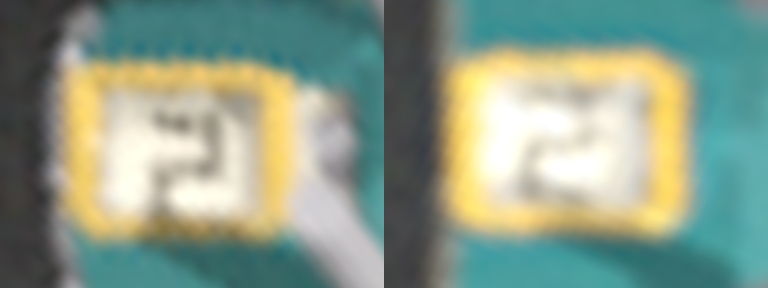

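```bash
cat >> h.py <<'E'
def go(press_tip, yaw=None, zoff=.011):
    """units for bringing fingertip centre to press coords"""
    s=state(); Rt=s['tcp_rot']; t=w(press_tip)+[0,0,zoff]
    d=Rt.T@(t-s['position'])/.04
    zy=np.degrees(np.arctan2(Rt[1,2],Rt[0,2])); yaw=np.degrees(TH) if yaw is None else yaw
    sp=-(((yaw-zy)+180)%360-180)/8
    print('units',d.round(2),'spin',round(sp,2),'|mm|',round(np.linalg.norm(d)*40,1))
def st():
    s=state(); Rt=s['tcp_rot']
    print('t',round(s['time'],2),'tip press mm',(inv(s['position']-[0,0,.011])*1e3).round(1),'F press',(R.T@s['force']).round(2),'open',round(s['opening'],4),'x-axis',Rt[:,0].round(4),'yaw',round(np.degrees(np.arctan2(Rt[1,2],Rt[0,2])),2),'q',s['qpos'].round(0))
E
python3 -c "
from h import *
st();go((-.015,.020,.23))"
```

```text
t 0.1 tip press mm [-188.7  739.8  230.6] F press [-0.04  0.26  0.44] open 0.0857 x-axis [-6.0e-04 -1.4e-03 -1.0e+00] yaw 73.51 q [ 66.  19. -11.  60.  -0.  82.]
units [  0.03 -15.09 -10.72] spin 6.12 |mm| 740.4
```

Emit:
{"name": "play_rows", "arguments": {"series": "0 -1.2 -0.85 1.2; 0 -2.4 -1.7 2.4; 0 -3.6 -2.55 3.6; 0 -4.8 -3.4 4.8; 0 -6 -4.25 6.1", "hand": 0, "force": 40}}

```text
time: 0.72
position: [0.3385, 0.2942, 0.2417]
tcp_rot: [[-0.001, -0.413, 0.911], [-0.001, 0.911, 0.413], [-1.0, -0.001, -0.001]]
force: [0.9, 0.9, 0.9]
opening: -0.0001
```

```bash
python3 -c "
from h import *
st();go((-.015,.020,.23))"
```

```text
t 0.72 tip press mm [-119.3  452.2  230.7] F press [1.22 0.44 0.92] open -0.0001 x-axis [-7.0e-04 -1.4e-03 -1.0e+00] yaw 24.39 q [ 32.   8. -25.  57.  -0.  97.]
units [  0.02 -10.8    2.64] spin -0.02 |mm| 444.6
```

Emit:
{"name": "play_rows", "arguments": {"series": "0 -1.4 0.34 0; 0 -2.8 0.68 0; 0 -4.2 1.02 0; 0 -5.6 1.36 0; 0 -7 1.7 0"}}

```text
time: 1.35
position: [0.5168, 0.0655, 0.2416]
tcp_rot: [[-0.001, -0.413, 0.911], [-0.001, 0.911, 0.413], [-1.0, -0.001, -0.001]]
force: [1.2, 0.9, -0.3]
opening: -0.0003
```

```bash
python3 -c "
from h import *
st();go((-.015,.020,.16))"
```

```text
t 1.35 tip press mm [-52.1 170.1 230.6] F press [ 1.5   0.28 -0.32] open -0.0003 x-axis [-0.0011 -0.0012 -1.    ] yaw 24.37 q [ -1.  16. -15.  59.  -0.  65.]
units [ 1.77 -3.75  0.94] spin -0.02 |mm| 170.0
```

Emit:
{"name": "play_rows", "arguments": {"series": "0 -1.25 0.3 0; 0 -2.5 0.62 0; 0 -3.75 0.94 0; 0.6 -3.75 0.94 0; 1.2 -3.75 0.94 0"}}

```text
time: 1.98
position: [0.613, -0.0565, 0.1924]
tcp_rot: [[-0.002, -0.411, 0.911], [-0.001, 0.911, 0.411], [-1.0, -0.0, -0.002]]
force: [-0.3, -0.2, -0.1]
opening: -0.0002
```

```bash
python3 -c "
from h import *
st();go((-.015,.020,.150))
for n in('side','top'): i=snapshot(n); cv2.imwrite(f'pics/{n}1.png',i)
crop(cv2.imread('pics/side1.png'),225,140,200,170,3.5,'pics/side1c.png')
st();st();st()
"
```

```text
t 1.98 tip press mm [-15.3  19.2 181.4] F press [-0.38 -0.03 -0.1 ] open -0.0002 x-axis [-1.7e-03 -9.0e-04 -1.0e+00] yaw 24.29 q [-12.  28.  -5.  58.  -0.  54.]
units [0.78 0.02 0.01] spin -0.03 |mm| 31.4
t 2.08 tip press mm [-17.   21.1 179.2] F press [ 0.01 -0.53 -1.1 ] open -0.0 x-axis [-7.4e-03  2.0e-04 -1.0e+00] yaw 24.35 q [-12.  28.  -5.  58.  -0.  54.]
t 2.08 tip press mm [-17.   21.1 179.2] F press [ 0.01 -0.53 -1.1 ] open -0.0 x-axis [-7.4e-03  2.0e-04 -1.0e+00] yaw 24.35 q [-12.  28.  -5.  58.  -0.  54.]
t 2.08 tip press mm [-17.   21.1 179.2] F press [ 0.01 -0.53 -1.1 ] open -0.0 x-axis [-7.4e-03  2.0e-04 -1.0e+00] yaw 24.35 q [-12.  28.  -5.  58.  -0.  54.]
```

View pics/side1c.png

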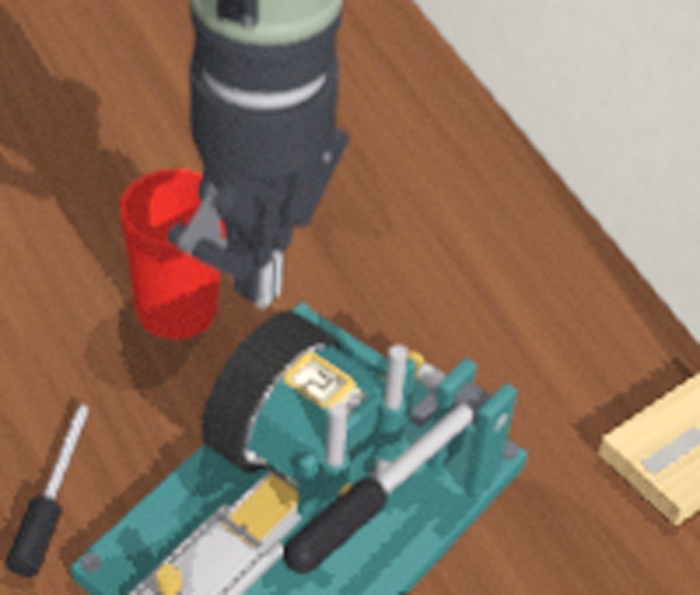

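Emit:
{"name": "play_rows", "arguments": {"series": "0.3 0 0.05 0; 0.6 0 0.05 0; 0.8 0 0.05 0; 0.85 0 0.05 0; 0.85 0 0.05 0"}}

```text
time: 2.7
position: [0.6123, -0.0546, 0.1564]
tcp_rot: [[-0.007, -0.412, 0.911], [0.0, 0.911, 0.412], [-1.0, 0.003, -0.006]]
force: [0.7, 0.2, -0.8]
opening: -0.0002
```

```bash
python3 -c "
from h import *
st();go((-.015,.020,.140))"
```

```text
t 2.7 tip press mm [-15.1  21.1 145.4] F press [ 0.72 -0.08 -0.84] open -0.0002 x-axis [-7.1e-03  1.0e-04 -1.0e+00] yaw 24.35 q [-12.  29.  -7.  54.  -0.  54.]
units [ 0.14 -0.03  0.  ] spin -0.02 |mm| 5.5
```

Emit:
{"name": "play_rows", "arguments": {"series": "0.1 0 0 0; 0.15 0 0 0; 0.2 0 0 0; 0.2 0 0 0"}}

```text
time: 3.2
position: [0.6122, -0.0546, 0.1483]
tcp_rot: [[-0.007, -0.412, 0.911], [0.0, 0.911, 0.412], [-1.0, 0.003, -0.007]]
force: [-0.2, 0.1, 0.1]
opening: 0.0001
```

Emit:
{"name": "play_rows", "arguments": {"series": "0.05 0 0 0; 0.08 0 0 0; 0.1 0 0 0; 0.1 0 0 0"}}

```text
time: 3.7
position: [0.6121, -0.0546, 0.1442]
tcp_rot: [[-0.008, -0.412, 0.911], [0.0, 0.911, 0.412], [-1.0, 0.003, -0.007]]
force: [0.7, 0.4, -0.8]
opening: -0.0001
```

```bash
python3 -c "
from h import *
st();go((-.015,.020,.130))"
```

```text
t 3.7 tip press mm [-15.3  21.3 133.2] F press [ 0.8   0.02 -0.79] open -0.0001 x-axis [-7.5e-03  2.0e-04 -1.0e+00] yaw 24.35 q [-12.  30.  -8.  52.  -0.  54.]
units [ 0.08 -0.03  0.01] spin -0.02 |mm| 3.4
```

Now at 133 mm; descend 1 mm steps.

Emit:
{"name": "play_rows", "arguments": {"series": "0.025 0 0 0; 0.05 0 0 0; 0.05 0 0 0"}}

```text
time: 4.08
position: [0.612, -0.0546, 0.1421]
tcp_rot: [[-0.008, -0.412, 0.911], [0.0, 0.911, 0.412], [-1.0, 0.003, -0.007]]
force: [-0.2, 0.4, 0.4]
opening: -0.0001
```

Emit:
{"name": "play_rows", "arguments": {"series": "0.025 0 0 0; 0.025 0 0 0"}}

```text
time: 4.32
position: [0.6119, -0.0546, 0.141]
tcp_rot: [[-0.008, -0.412, 0.911], [0.0, 0.911, 0.412], [-1.0, 0.004, -0.007]]
force: [-0.4, -1.5, -0.1]
opening: 0.0
```

Emit:
{"name": "play_rows", "arguments": {"series": "0.025 0 0 0; 0.025 0 0 0"}}

```text
time: 4.58
position: [0.6118, -0.0545, 0.1398]
tcp_rot: [[-0.008, -0.412, 0.911], [0.0, 0.911, 0.412], [-1.0, 0.004, -0.007]]
force: [-0.0, -0.1, -0.5]
opening: 0.0
```

Emit:
{"name": "play_rows", "arguments": {"series": "0.025 0 0 0; 0.025 0 0 0"}}

```text
time: 4.82
position: [0.6118, -0.0545, 0.1387]
tcp_rot: [[-0.008, -0.412, 0.911], [0.0, 0.911, 0.412], [-1.0, 0.004, -0.007]]
force: [1.0, -0.3, 0.2]
opening: 0.0001
```

Emit:
{"name": "play_rows", "arguments": {"series": "0.02 0 0 0; 0.02 0 0 0"}}

```text
time: 5.08
position: [0.6117, -0.0545, 0.1378]
tcp_rot: [[-0.008, -0.412, 0.911], [0.0, 0.911, 0.412], [-1.0, 0.004, -0.008]]
force: [-0.2, 0.2, -0.7]
opening: -0.0001
```

Emit:
{"name": "play_rows", "arguments": {"series": "0.02 0 0 0; 0.02 0 0 0"}}

```text
time: 5.32
position: [0.6116, -0.0545, 0.137]
tcp_rot: [[-0.009, -0.412, 0.911], [0.0, 0.911, 0.412], [-1.0, 0.004, -0.008]]
force: [-0.1, 0.6, 0.6]
opening: -0.0002
```

Emit:
{"name": "play_rows", "arguments": {"series": "0.02 0 0 0; 0.02 0 0 0"}}

```text
time: 5.58
position: [0.6115, -0.0545, 0.136]
tcp_rot: [[-0.009, -0.412, 0.911], [0.0, 0.911, 0.412], [-1.0, 0.004, -0.008]]
force: [0.4, -0.2, -0.0]
opening: 0.0001
```

Emit:
{"name": "play_rows", "arguments": {"series": "-0.05 0 0.1 0; -0.05 0 0.18 0; -0.03 0 0.18 0; 0 0 0.18 0; 0 0 0.18 0"}}

```text
time: 6.2
position: [0.618, -0.0515, 0.1359]
tcp_rot: [[-0.009, -0.412, 0.911], [0.0, 0.911, 0.412], [-1.0, 0.004, -0.008]]
force: [0.5, -0.2, -0.3]
opening: -0.0004
```

Emit:
{"name": "play_rows", "arguments": {"series": "0.02 0 0 0; 0.02 0 0 0"}}

```text
time: 6.45
position: [0.6181, -0.0515, 0.1357]
tcp_rot: [[-0.008, -0.412, 0.911], [0.001, 0.911, 0.412], [-1.0, 0.004, -0.007]]
force: [-1.1, 0.4, 4.8]
opening: -0.0001
```

Emit:
{"name": "play_rows", "arguments": {"series": "0.02 0 0 0; 0.02 0 0 0"}}

```text
time: 6.7
position: [0.6183, -0.0515, 0.1357]
tcp_rot: [[-0.007, -0.412, 0.911], [0.001, 0.911, 0.412], [-1.0, 0.004, -0.007]]
force: [-1.4, -0.5, 5.8]
opening: -0.0001
```

Emit:
{"name": "play_rows", "arguments": {"series": "0.028 0 0.04 0; 0.028 0 0.08 0; 0.028 0 0.12 0"}}

```text
time: 7.08
position: [0.6228, -0.0494, 0.1357]
tcp_rot: [[-0.007, -0.412, 0.911], [0.0, 0.911, 0.412], [-1.0, 0.003, -0.006]]
force: [-3.4, 1.5, 8.7]
opening: -0.0001
```

```bash
python3 -c "
from h import *
st()"
```

```text
t 7.08 tip press mm [ -3.4  21.6 124.7] F press [-2.43  2.78  8.68] open -0.0001 x-axis [-6.6e-03  5.0e-04 -1.0e+00] yaw 24.36 q [-11.  32.  -7.  52.  -0.  54.]
```

Emit:
{"name": "play_rows", "arguments": {"series": "0.028 0 0.06 0; 0.028 0 0.12 0; 0.028 0 0.17 0"}}

```text
time: 7.45
position: [0.6294, -0.0464, 0.1356]
tcp_rot: [[-0.005, -0.412, 0.911], [0.001, 0.911, 0.412], [-1.0, 0.003, -0.005]]
force: [-0.9, 1.2, 7.9]
opening: -0.0
```

Emit:
{"name": "play_rows", "arguments": {"series": "0.028 0 0.06 0; 0.028 0 0.12 0; 0.028 0 0.17 0"}}

```text
time: 7.82
position: [0.6364, -0.0433, 0.1353]
tcp_rot: [[-0.003, -0.413, 0.911], [0.001, 0.911, 0.413], [-1.0, 0.002, -0.002]]
force: [0.5, 1.6, 4.6]
opening: -0.0
```

```bash
python3 -c "
from h import *
st()
i=snapshot('side'); j=snapshot('top')
cv2.imwrite('pics/side2.png',i)
crop(i,265,200,110,90,6,'pics/side2c.png')
st()"
```

```text
t 7.83 tip press mm [ 11.5  21.4 124.3] F press [1.09 1.29 4.65] open -0.0 x-axis [-0.0032  0.0012 -1.    ] yaw 24.38 q [-11.  33.  -5.  52.   0.  55.]
t 7.92 tip press mm [ 11.7  21.4 124.2] F press [2.39 1.53 4.28] open 0.0002 x-axis [-0.003   0.0014 -1.    ] yaw 24.38 q [-11.  33.  -5.  52.   0.  55.]
```

View pics/side2c.png

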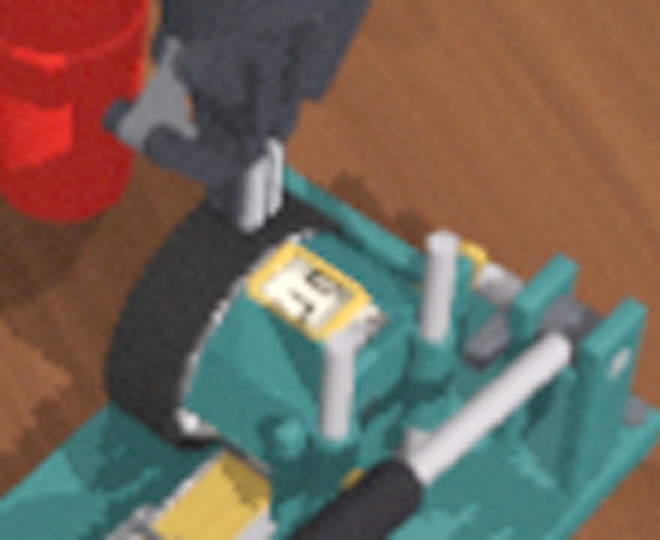

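Emit:
{"name": "play_rows", "arguments": {"series": "0.035 0 0.06 0; 0.035 0 0.12 0; 0.035 0 0.15 0"}}

```text
time: 8.3
position: [0.6428, -0.0405, 0.134]
tcp_rot: [[-0.002, -0.413, 0.911], [0.002, 0.911, 0.413], [-1.0, 0.002, -0.001]]
force: [2.1, 3.0, 4.5]
opening: 0.0001
```

Emit:
{"name": "play_rows", "arguments": {"series": "-0.1 0 0 0; -0.2 0 0 0; -0.25 0 -0.4 0; -0.25 0 -0.8 0; -0.25 0 -0.8 0"}}

```text
time: 8.93
position: [0.6124, -0.0542, 0.1439]
tcp_rot: [[-0.003, -0.412, 0.911], [0.002, 0.911, 0.412], [-1.0, 0.003, -0.002]]
force: [0.4, 0.7, 0.3]
opening: 0.0004
```

```bash
python3 -c "
from h import *
st()
i=snapshot('side')
cv2.imwrite('pics/side3.png',i)
crop(i,265,200,110,90,6,'pics/side3c.png')
st()"
```

```text
t 8.93 tip press mm [-14.8  21.5 132.9] F press [0.63 0.51 0.25] open 0.0004 x-axis [-0.0033  0.0017 -1.    ] yaw 24.33 q [-12.  30.  -9.  52.   0.  54.]
t 8.97 tip press mm [-13.9  21.3 133.1] F press [-0.12 -0.3  -0.48] open -0.0002 x-axis [-0.0022  0.0017 -1.    ] yaw 24.36 q [-12.  30.  -8.  52.   0.  54.]
```

View pics/side3c.png

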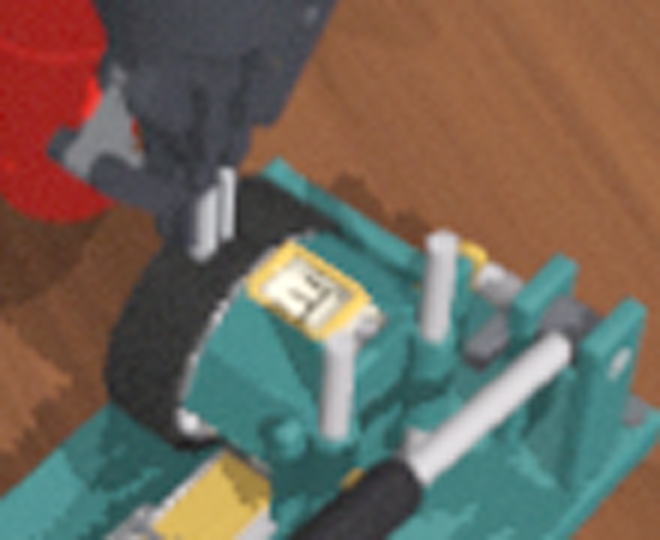

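Emit:
{"name": "play_rows", "arguments": {"series": "0.08 0 0.1 0; 0.14 0 0.12 0; 0.17 0 0.12 0; 0.17 0 0.12 0"}}

```text
time: 9.48
position: [0.6176, -0.0518, 0.1369]
tcp_rot: [[-0.003, -0.413, 0.911], [0.002, 0.911, 0.413], [-1.0, 0.003, -0.002]]
force: [-0.1, 0.3, -0.2]
opening: 0.0003
```

Emit:
{"name": "play_rows", "arguments": {"series": "0.02 0 0 0; 0.02 0 0 0"}}

```text
time: 9.72
position: [0.6175, -0.0518, 0.1361]
tcp_rot: [[-0.003, -0.413, 0.911], [0.002, 0.911, 0.413], [-1.0, 0.003, -0.002]]
force: [-0.1, 0.2, -1.0]
opening: -0.0001
```

Emit:
{"name": "play_rows", "arguments": {"series": "0.02 0 0 0; 0.02 0 0 0"}}

```text
time: 9.98
position: [0.6175, -0.0519, 0.1353]
tcp_rot: [[-0.003, -0.413, 0.911], [0.002, 0.911, 0.413], [-1.0, 0.003, -0.002]]
force: [0.9, 0.6, -0.5]
opening: 0.0001
```

Emit:
{"name": "play_rows", "arguments": {"series": "0.02 0 0 0; 0.02 0 0 0"}}

```text
time: 10.22
position: [0.6177, -0.0518, 0.1351]
tcp_rot: [[-0.002, -0.413, 0.911], [0.002, 0.911, 0.413], [-1.0, 0.003, -0.001]]
force: [-1.3, 0.4, 4.6]
opening: -0.0004
```

Emit:
{"name": "play_rows", "arguments": {"series": "0.02 0 0 0; 0.02 0 0 0"}}

```text
time: 10.48
position: [0.6178, -0.0518, 0.135]
tcp_rot: [[-0.002, -0.413, 0.911], [0.002, 0.911, 0.413], [-1.0, 0.002, -0.001]]
force: [-2.3, 0.7, 6.9]
opening: 0.0001
```

Emit:
{"name": "play_rows", "arguments": {"series": "0.026 0 0.04 0; 0.026 0 0.08 0; 0.026 0 0.12 0"}}

```text
time: 10.85
position: [0.6223, -0.0497, 0.1352]
tcp_rot: [[-0.001, -0.413, 0.911], [0.002, 0.911, 0.413], [-1.0, 0.002, 0.0]]
force: [-2.3, 0.2, 8.8]
opening: -0.0003
```

Emit:
{"name": "play_rows", "arguments": {"series": "0.028 0 0.06 0; 0.028 0 0.12 0; 0.028 0 0.17 0"}}

```text
time: 11.22
position: [0.6291, -0.0468, 0.1352]
tcp_rot: [[0.001, -0.413, 0.911], [0.002, 0.911, 0.413], [-1.0, 0.001, 0.002]]
force: [-1.9, 0.4, 7.8]
opening: -0.0001
```

Emit:
{"name": "play_rows", "arguments": {"series": "0.03 0 0.06 0; 0.03 0 0.12 0; 0.03 0 0.17 0"}}

```text
time: 11.6
position: [0.6363, -0.0435, 0.1349]
tcp_rot: [[0.003, -0.413, 0.911], [0.003, 0.911, 0.413], [-1.0, 0.001, 0.004]]
force: [1.3, 1.3, 3.4]
opening: 0.0
```

```bash
python3 -c "
from h import *
st()
i=snapshot('side')
crop(i,265,200,110,90,6,'pics/side4c.png')
"
```

```text
t 11.6 tip press mm [ 11.3  21.3 123.9] F press [1.7 0.7 3.4] open 0.0 x-axis [ 0.0033  0.0025 -1.    ] yaw 24.41 q [-11.  32.  -6.  52.   0.  55.]
```

View pics/side4c.png

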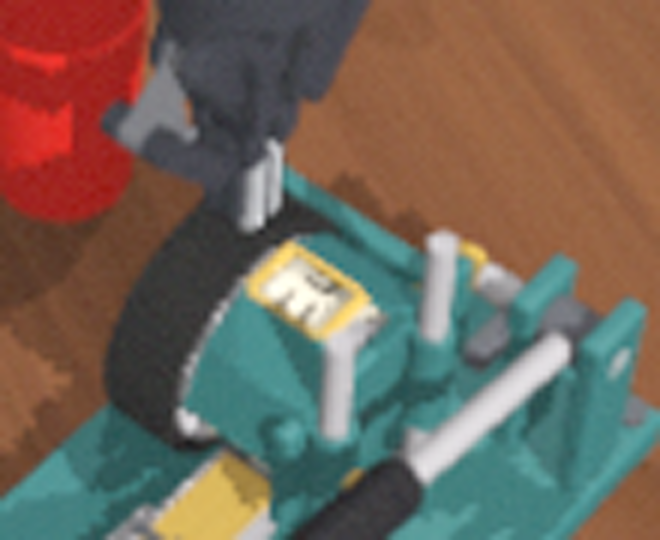

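Emit:
{"name": "play_rows", "arguments": {"series": "0.035 0 0.06 0; 0.035 0 0.12 0; 0.035 0 0.16 0"}}

```text
time: 12.02
position: [0.6429, -0.0405, 0.1336]
tcp_rot: [[0.005, -0.414, 0.91], [0.003, 0.91, 0.414], [-1.0, 0.001, 0.005]]
force: [1.8, 1.4, 2.7]
opening: 0.0
```

Emit:
{"name": "play_rows", "arguments": {"series": "-0.1 0 0 0; -0.2 0 0 0; -0.4 0 0 0; -0.5 0 -0.8 0; -0.5 0 -0.8 0"}}

```text
time: 12.65
position: [0.6122, -0.0545, 0.1541]
tcp_rot: [[0.003, -0.412, 0.911], [0.003, 0.911, 0.412], [-1.0, 0.001, 0.004]]
force: [0.5, -0.1, 1.3]
opening: 0.0001
```

```bash
python3 -c "
from h import *
st()
i=snapshot('side')
crop(i,265,200,110,90,6,'pics/side5c.png')
"
```

```text
t 12.65 tip press mm [-15.2  21.4 143.1] F press [ 0.44 -0.29  1.31] open 0.0001 x-axis [ 0.0034  0.0027 -1.    ] yaw 24.35 q [-12.  29.  -8.  52.   0.  54.]
```

View pics/side5c.png

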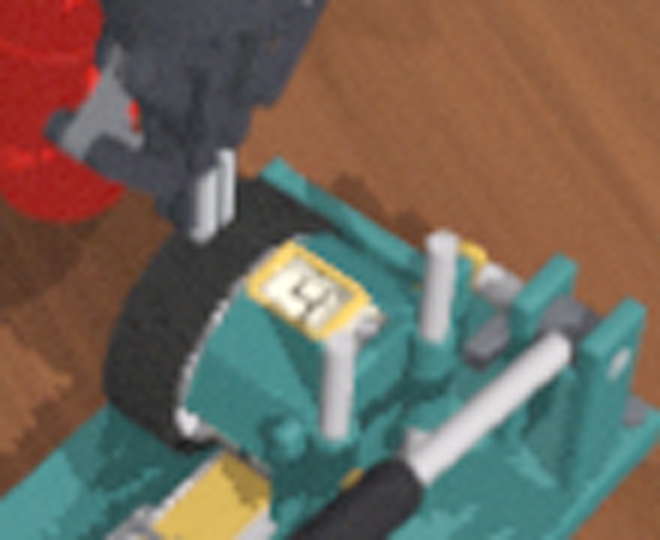

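```bash
python3 -c "
from h import *
for u,v in((280,262),(318,290)): print(inv(onz('top',u,v,.011)).round(3))
go((-.165,-.010,.145)); go((-.165,-.010,.046))"
```

```text
[-0.059  0.137  0.011]
[-0.16   0.081  0.011]
units [-0.07 -0.79 -3.77] spin -0.02 |mm| 154.2
units [ 2.41 -0.79 -3.79] spin -0.02 |mm| 182.2
```

Emit:
{"name": "play_rows", "arguments": {"series": "-0.2 -0.2 -1 0; -0.2 -0.4 -2 0; -0.1 -0.79 -3.2 0; -0.1 -0.79 -3.77 0; 0 -0.79 -3.77 0"}}

```text
time: 13.32
position: [0.4888, -0.146, 0.1536]
tcp_rot: [[0.005, -0.411, 0.912], [0.003, 0.912, 0.411], [-1.0, 0.0, 0.006]]
force: [0.7, 0.2, 0.1]
opening: 0.0001
```

Emit:
{"name": "play_rows", "arguments": {"series": "0.5 0 0 0; 1 0 0 0; 1.5 0 0 0; 1.5 0 0 0"}}

```text
time: 13.82
position: [0.4892, -0.1449, 0.0923]
tcp_rot: [[0.003, -0.412, 0.911], [0.004, 0.911, 0.412], [-1.0, 0.002, 0.005]]
force: [-0.7, 0.4, 0.1]
opening: 0.0001
```

```bash
python3 -c "
from h import *
st()
i=snapshot('side'); t=snapshot('top')
crop(i,215,180,160,150,4,'pics/side6c.png'); crop(t,270,180,120,120,4,'pics/top6c.png')
go((-.165,-.010,.046))
"
```

```text
t 13.82 tip press mm [-164.6   -9.8   81.3] F press [-0.48  0.71  0.13] open 0.0001 x-axis [ 0.0034  0.0039 -1.    ] yaw 24.33 q [-25.  23. -29.  38.   0.  41.]
units [ 0.92  0.02 -0.03] spin -0.03 |mm| 36.9
```

View pics/side6c.png

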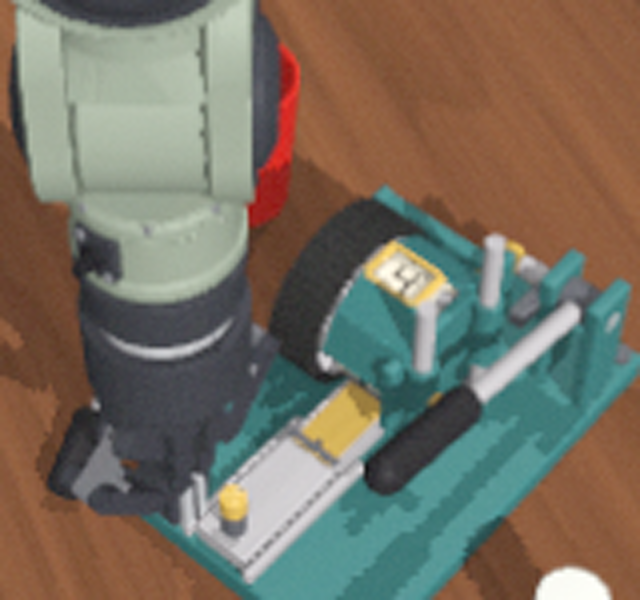

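View pics/top6c.png

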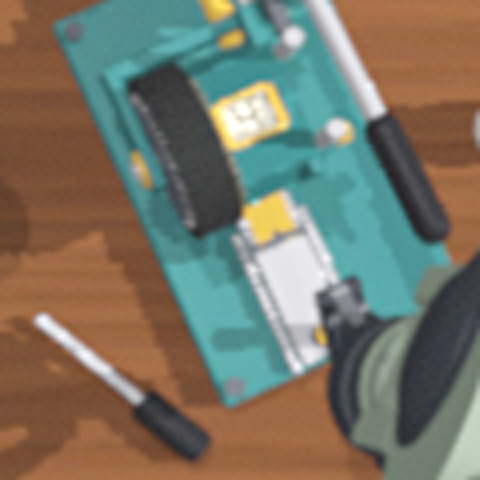

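Emit:
{"name": "play_rows", "arguments": {"series": "0.45 0 0 0; 0.9 0 0 0; 0.9 0 0 0"}}

```text
time: 14.3
position: [0.4904, -0.1452, 0.0578]
tcp_rot: [[0.005, -0.412, 0.911], [0.003, 0.911, 0.412], [-1.0, 0.001, 0.006]]
force: [-0.0, -0.9, 1.2]
opening: 0.0002
```

Emit:
{"name": "play_rows", "arguments": {"series": "0 0 0.15 0; 0 0 0.3 0; 0 0 0.45 0; 0 0 0.6 0; 0 0 0.75 0"}}

```text
time: 14.92
position: [0.5181, -0.1328, 0.0581]
tcp_rot: [[0.005, -0.412, 0.911], [0.003, 0.911, 0.412], [-1.0, 0.0, 0.006]]
force: [-0.7, -2.1, 1.7]
opening: 0.0001
```

```bash
python3 -c "
from h import *
st()
i=snapshot('side'); crop(i,215,180,160,150,4,'pics/side7c.png')
"
```

```text
t 14.93 tip press mm [-133.3  -10.8   47.1] F press [-1.5  -1.65  1.73] open 0.0001 x-axis [ 0.0052  0.0026 -1.    ] yaw 24.33 q [-22.  28. -27.  35.   0.  43.]
```

View pics/side7c.png

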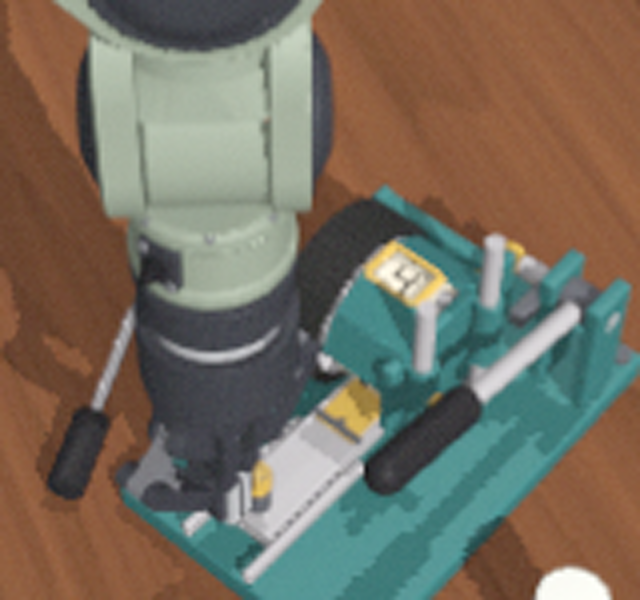

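Emit:
{"name": "play_rows", "arguments": {"series": "0 0 0.1 0; 0 0 0.2 0; 0 0 0.3 0; 0 0 0.4 0"}}

```text
time: 15.48
position: [0.5334, -0.1258, 0.0581]
tcp_rot: [[0.006, -0.412, 0.911], [0.003, 0.911, 0.412], [-1.0, 0.001, 0.007]]
force: [-2.2, -1.7, 0.5]
opening: -0.0002
```

```bash
python3 -c "
from h import *
st()
i=snapshot('side'); crop(i,215,180,160,150,4,'pics/side8c.png')
"
```

```text
t 15.47 tip press mm [-116.4  -10.8   47.1] F press [-2.73 -0.58  0.46] open -0.0002 x-axis [ 0.0058  0.0032 -1.    ] yaw 24.35 q [-21.  29. -25.  36.   0.  45.]
```

View pics/side8c.png

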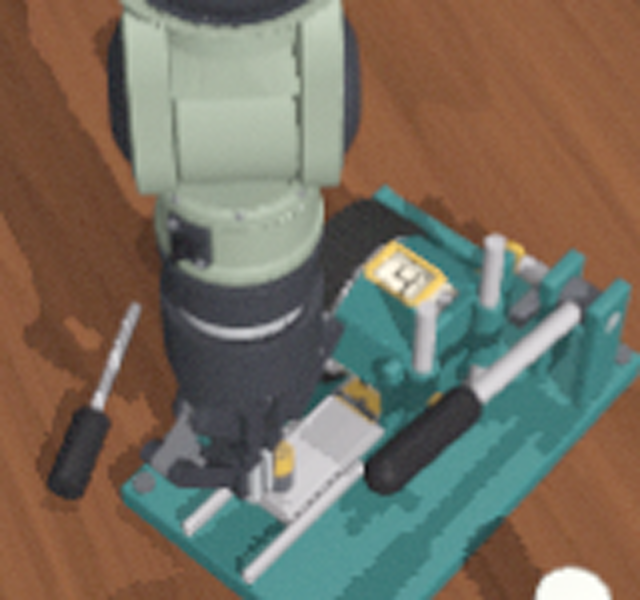

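Emit:
{"name": "play_rows", "arguments": {"series": "0 0 0.1 0; 0 0 0.2 0; 0 0 0.2 0"}}

```text
time: 15.9
position: [0.5413, -0.1222, 0.0582]
tcp_rot: [[0.006, -0.413, 0.911], [0.003, 0.911, 0.413], [-1.0, 0.001, 0.007]]
force: [-2.3, -2.1, 0.5]
opening: 0.0
```

Emit:
{"name": "play_rows", "arguments": {"series": "0 0 0.1 0; 0 0 0.15 0; 0 0 0.15 0"}}

```text
time: 16.27
position: [0.5422, -0.1217, 0.0578]
tcp_rot: [[-0.003, -0.411, 0.912], [-0.002, 0.912, 0.411], [-1.0, -0.0, -0.004]]
force: [-14.6, -7.8, 8.6]
opening: 0.0001
```

```bash
python3 -c "
from h import *
st()
i=snapshot('side'); crop(i,215,180,160,150,4,'pics/side9c.png')
"
```

```text
t 16.27 tip press mm [-106.8  -10.7   46.8] F press [-16.54  -1.02   8.56] open 0.0001 x-axis [-0.0032 -0.0019 -1.    ] yaw 24.26 q [-20.  30. -23.  37.  -0.  46.]
```

View pics/side9c.png

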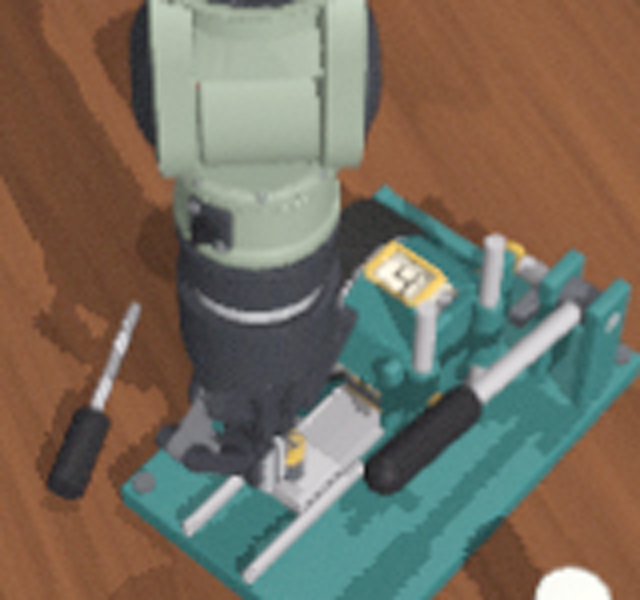

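```bash
python3 -c "
from h import *
s=state(); print((R.T@s['wrist_torque']).round(2),(R.T@s['force']).round(2))"
```

```text
[-0.39  3.29 -0.13] [-17.78  -1.4    9.07]
```

Emit:
{"name": "play_rows", "arguments": {"series": "0 0 -0.1 0; 0 0 -0.3 0; 0 0 -0.5 0; 0 0 -0.5 0"}}

```text
time: 16.82
position: [0.5236, -0.13, 0.0579]
tcp_rot: [[-0.003, -0.41, 0.912], [-0.001, 0.912, 0.41], [-1.0, -0.0, -0.003]]
force: [0.2, 0.5, -0.2]
opening: 0.0004
```

```bash
python3 -c "
from h import *
st()
i=snapshot('side'); t=snapshot('top');crop(i,215,180,160,150,4,'pics/side10c.png'); crop(t,270,150,150,140,4,'pics/top10c.png')
"
```

```text
t 16.82 tip press mm [-127.1  -10.5   46.9] F press [ 0.44  0.37 -0.24] open 0.0004 x-axis [-0.0029 -0.0014 -1.    ] yaw 24.23 q [-22.  29. -26.  35.  -0.  44.]
```

View pics/side10c.png

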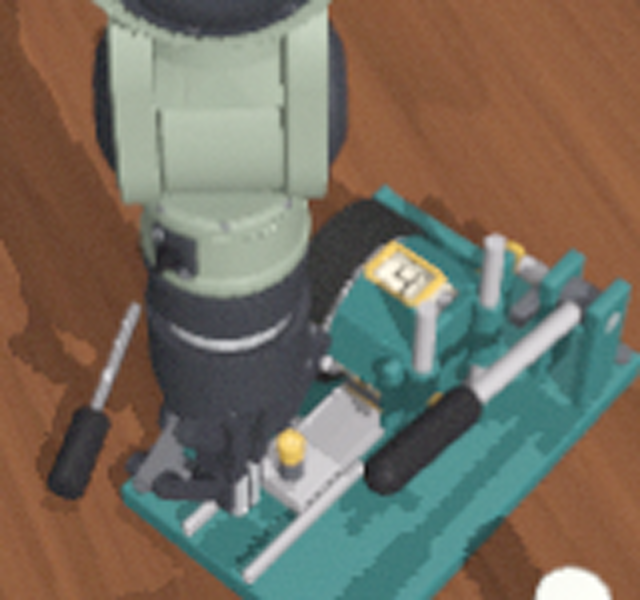

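View pics/top10c.png

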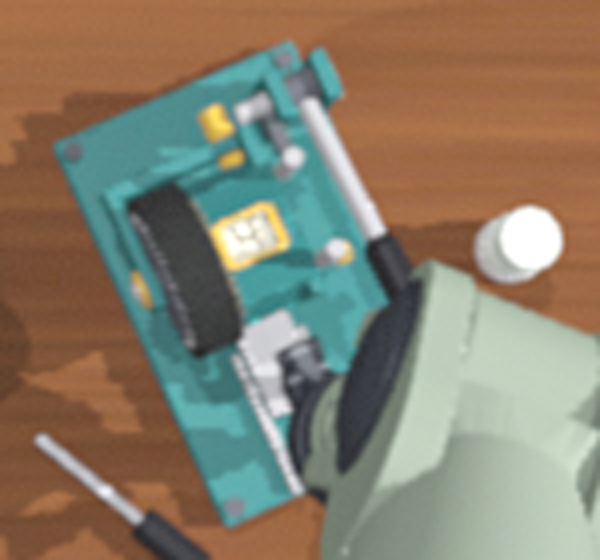

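Emit:
{"name": "play_rows", "arguments": {"series": "-1 0 -0.1 0; -2 0 -0.1 0; -2.6 0 -0.1 0; -2.7 0 -0.1 0"}}

```text
time: 17.42
position: [0.5223, -0.1318, 0.1678]
tcp_rot: [[0.001, -0.411, 0.912], [-0.003, 0.912, 0.411], [-1.0, -0.003, 0.0]]
force: [1.3, 0.3, 0.7]
opening: 0.0005
```

```bash
python3 -c "
from h import *
st();go((-.084,-.087,.15));go((-.084,-.087,.125))
i=snapshot('side'); crop(i,215,180,160,150,4,'pics/side11c.png')
sc=lambda u,v:('side',215+u/4-.4,180+v/4-.4)
print(inv(onz(*sc(382,480),.115)))
"
```

```text
t 17.43 tip press mm [-129.   -11.6  156.8] F press [ 1.27 -0.24  0.72] open 0.0005 x-axis [ 0.0014 -0.003  -1.    ] yaw 24.27 q [-22.  21. -19.  50.  -0.  44.]
units [ 0.18 -1.88  1.13] spin -0.03 |mm| 88.0
units [ 0.8  -1.88  1.13] spin -0.03 |mm| 93.3
[-0.10290501 -0.08436006  0.115     ]
```

View pics/side11c.png

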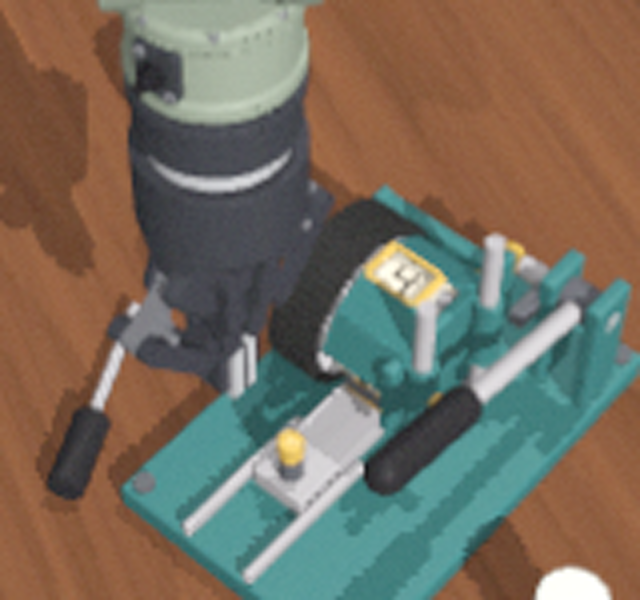

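Emit:
{"name": "play_rows", "arguments": {"series": "0 -0.6 0.4 0; 0 -1.3 0.8 0; 0 -1.85 1.15 0; 0.2 -1.85 1.18 0; 0.4 -1.85 1.18 0"}}

```text
time: 18.1
position: [0.5937, -0.1787, 0.1489]
tcp_rot: [[-0.003, -0.411, 0.912], [-0.001, 0.912, 0.411], [-1.0, 0.001, -0.003]]
force: [-0.6, 0.2, 0.7]
opening: 0.0003
```

```bash
python3 -c "
from h import *
st();go((-.082,-.086,.125))
i=snapshot('side'); t=snapshot('top');crop(i,245,180,160,150,4,'pics/side12c.png');crop(t,300,150,120,140,4,'pics/top12c.png')
"
```

```text
t 18.1 tip press mm [-83.6 -84.  137.9] F press [-0.46  0.44  0.73] open 0.0003 x-axis [-3.2e-03 -9.0e-04 -1.0e+00] yaw 24.29 q [-24.  30.  -7.  53.  -0.  42.]
units [ 0.32 -0.05  0.04] spin -0.03 |mm| 13.2
```

View pics/side12c.png

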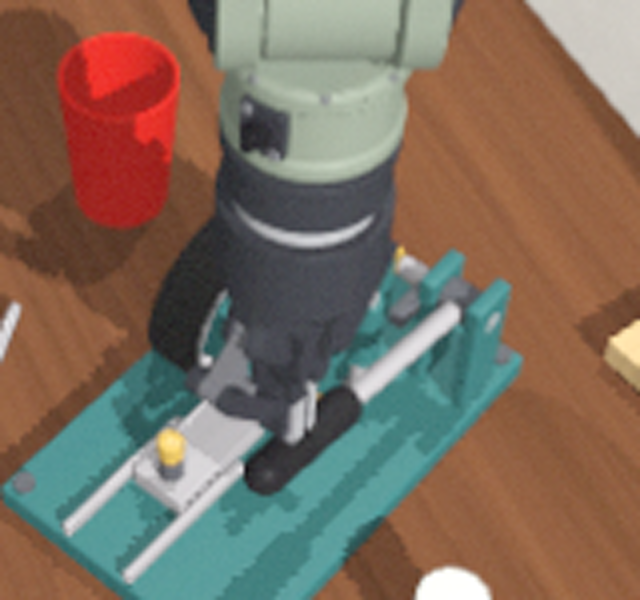

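View pics/top12c.png

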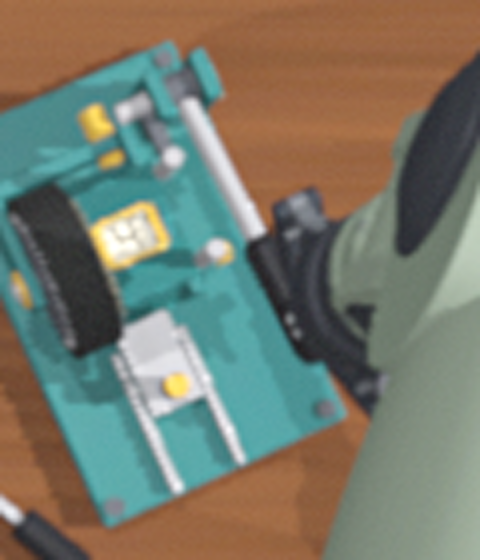

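Emit:
{"name": "play_rows", "arguments": {"series": "0.3 -0.05 0.02 0; 0.5 -0.05 0.02 0; 0.7 -0.05 0.02 0; 0.9 -0.05 0.02 0; 1.1 -0.05 0.02 0"}}

```text
time: 18.82
position: [0.5936, -0.1804, 0.105]
tcp_rot: [[-0.006, -0.411, 0.912], [-0.002, 0.912, 0.411], [-1.0, 0.0, -0.006]]
force: [-4.0, -1.9, 7.6]
opening: -0.0005
```

Emit:
{"name": "play_rows", "arguments": {"series": "0.15 0 0 0; 0.3 0 0 0; 0.4 0 0 0"}}

```text
time: 19.2
position: [0.5934, -0.1806, 0.0895]
tcp_rot: [[-0.005, -0.411, 0.912], [-0.002, 0.912, 0.411], [-1.0, -0.0, -0.006]]
force: [-2.5, 0.8, 8.2]
opening: 0.0
```

```bash
python3 -c "
from h import *
st()
i=snapshot('side'); crop(i,245,180,160,150,4,'pics/side13c.png')
"
```

```text
t 19.2 tip press mm [-84.6 -85.6  78.5] F press [-1.96  1.82  8.21] open 0.0 x-axis [-0.0051 -0.0025 -1.    ] yaw 24.26 q [-24.  34. -11.  46.  -0.  42.]
```

View pics/side13c.png

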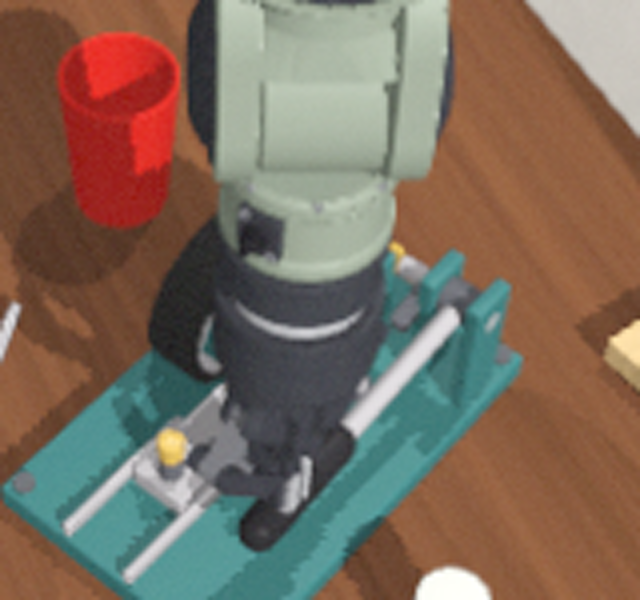

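Emit:
{"name": "play_rows", "arguments": {"series": "0.1 0 0 0; 0.2 0 0 0; 0.2 0 0 0"}}

```text
time: 19.62
position: [0.5938, -0.1805, 0.0818]
tcp_rot: [[-0.004, -0.411, 0.912], [-0.002, 0.912, 0.411], [-1.0, -0.001, -0.004]]
force: [-2.2, 1.4, 8.8]
opening: -0.0003
```

Emit:
{"name": "play_rows", "arguments": {"series": "0.06 0 0 0; 0.1 0 0 0; 0.1 0 0 0"}}

```text
time: 20.0
position: [0.5941, -0.1804, 0.0804]
tcp_rot: [[-0.002, -0.411, 0.912], [-0.003, 0.912, 0.411], [-1.0, -0.002, -0.003]]
force: [-6.1, 1.6, 18.8]
opening: 0.0003
```

Emit:
{"name": "play_rows", "arguments": {"series": "0.1 0 0 0; 0.12 0 0 0; 0.12 0 0 0"}}

```text
time: 20.38
position: [0.5943, -0.1804, 0.0798]
tcp_rot: [[0.0, -0.412, 0.911], [-0.004, 0.911, 0.412], [-1.0, -0.003, -0.001]]
force: [-10.1, 3.2, 30.1]
opening: -0.0002
```

```bash
python3 -c "
from h import *
st()
t=snapshot('top'); crop(t,270,150,150,140,4,'pics/top14c.png')
"
```

```text
t 20.38 tip press mm [-83.7 -85.7  68.8] F press [-7.87  7.11 30.14] open -0.0002 x-axis [ 2.0e-04 -3.7e-03 -1.0e+00] yaw 24.3 q [-24.  34. -12.  44.  -0.  42.]
```

View pics/top14c.png

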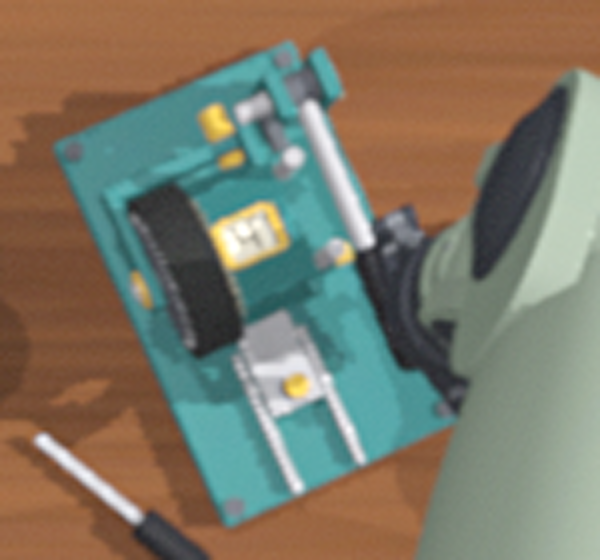

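Stop firmly felt (30 N, no more travel). Now raise, letting the lever spring back.

Emit:
{"name": "play_rows", "arguments": {"series": "-0.2 0 0 0; -0.5 0 0 0; -0.8 0 0 0; -1.1 0 0 0; -1.4 0 0 0"}}

```text
time: 21.05
position: [0.5953, -0.18, 0.1367]
tcp_rot: [[0.002, -0.412, 0.911], [-0.004, 0.911, 0.412], [-1.0, -0.004, 0.001]]
force: [-0.2, -1.2, 0.4]
opening: -0.0001
```

Emit:
{"name": "play_rows", "arguments": {"series": "-0.4 0 0 0; -0.8 0 0 0; -1.5 0 0 0; -2.2 0 0 0; -2.2 0 0 0"}}

```text
time: 21.68
position: [0.5963, -0.1803, 0.2275]
tcp_rot: [[0.006, -0.412, 0.911], [-0.006, 0.911, 0.412], [-1.0, -0.008, 0.003]]
force: [-0.3, 0.4, -0.8]
opening: 0.0002
```

Emit:
{"name": "play_rows", "arguments": {"series": "0 0 -1.2 0; 0 0 -2.4 0; 0 0 -3.2 0; 0 0 -3.2 0"}}

```text
time: 22.18
position: [0.4773, -0.2334, 0.2263]
tcp_rot: [[0.004, -0.409, 0.912], [-0.004, 0.912, 0.409], [-1.0, -0.006, 0.002]]
force: [0.4, -0.0, -1.2]
opening: 0.0002
```

```bash
python3 -c "
from h import *
st()
i=snapshot('side'); t=snapshot('top');crop(i,215,180,170,150,4,'pics/side15c.png');crop(t,270,150,150,140,4,'pics/top15c.png')
cv2.imwrite('pics/side15.png',i);cv2.imwrite('pics/top15.png',t)
"
```

```text
t 22.18 tip press mm [-212.2  -85.4  215.3] F press [ 0.39 -0.21 -1.15] open 0.0002 x-axis [ 0.0042 -0.0045 -1.    ] yaw 24.15 q [-34.  17. -16.  57.  -0.  32.]
```

View pics/side15c.png

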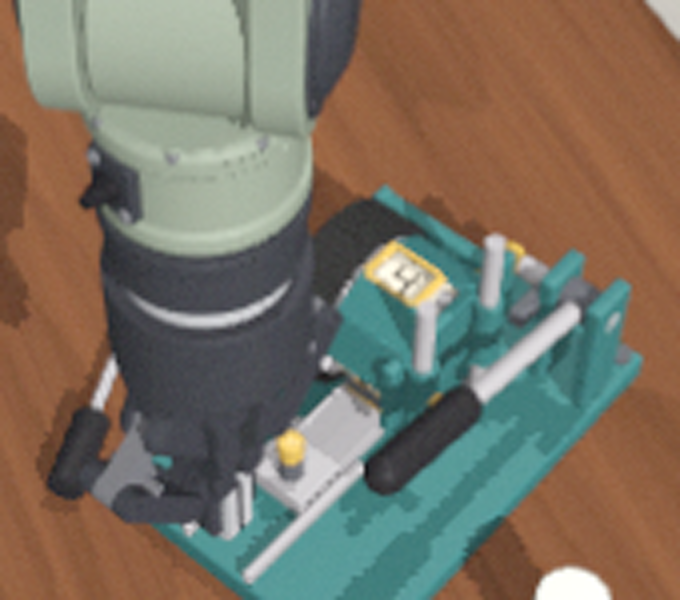

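View pics/top15c.png

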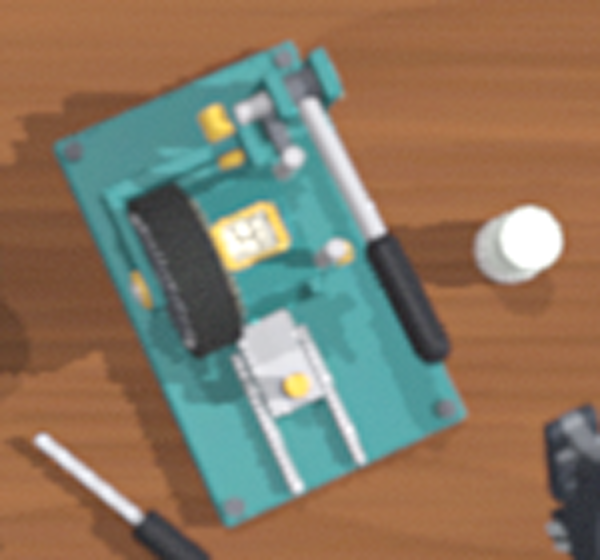

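Emit:
{"name": "play_rows", "arguments": {"series": "0 0 0 0; 0 0 0 0; 0 0 0 0"}}

```text
time: 22.65
position: [0.48, -0.2327, 0.2264]
tcp_rot: [[0.006, -0.412, 0.911], [-0.005, 0.911, 0.412], [-1.0, -0.007, 0.003]]
force: [0.5, 0.8, -0.2]
opening: -0.0003
```

```bash
python3 -c "
from h import *
p,e=tri(('side',215+290/4-.4,180+437/4-.4),('top',270+295/4-.4,150+384/4-.4)); print('post top',inv(p).round(4),e)
st(); print(finish_job())"
```

```text
post top [-0.0873 -0.013   0.064 ] 0.0015878922715559837
t 22.65 tip press mm [-209.4  -85.8  215.4] F press [ 0.76  0.51 -0.19] open -0.0003 x-axis [ 0.0059 -0.0049 -1.    ] yaw 24.33 q [-34.  17. -15.  57.  -0.  32.]
the job is handed in; nothing more can be done
None
```

The tag was stamped with a 4, and the job was handed in at 22.7 s of the 72 s allowed.

- **Wheel:** It started on 2. I rubbed the ring forward in two strokes, 2 to 3 and then 3 to 4. The readings at the end of each move never exceeded 9 N on the ring.
- **Carriage:** I pushed it by the post until the stop was felt, at about 17 N. The wrist moment showed the load was at the fingertip, not the gripper body. The post ended 45 mm on from where it began, measured from the two cameras. That is the full travel, and it stayed put after I let go.
- **Lever:** I pressed it to a firm stop. The last pushes raised the force from 19 to 30 N with only about 0.6 mm more movement. I then let it spring back up.

The last pictures, from both cameras, show the 4 in the window, the carriage home and the lever back at its rest position. The jar and graver look where they were. The final crops do not show the cup; it was last seen standing clear while the lever was pressed. The arm was clear of everything, with under 1 N on the wrist.

**What did not agree:** I measured the ring top at 124.7 mm by touch, just under the 125 mm given as its lowest. The wear on the ring and the few millimetres of error in my fingertip and camera positions can explain that. No check failed.

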